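# Unhook the nozzle tray and make it up for cleaning

### The arm

A 7-joint arm with a two-finger parallel gripper is mounted at the origin on a cart in front of the work surface, level with it; the furniture and walls round the work are solid. World frame = base frame: x ahead of the robot, y to its left, z up, the work surface at z = 0. Lengths are in m, angles in rad, forces in N, time in s.
With the tool pointing down it reaches from about 0.425 to 0.925 m from the base axis. Payload 6.8 kg.
Tool frame: the origin (TCP) lies at the very end of the fingers, on their centre line; the grasp point (between the pads) lies 19 mm behind it; z points along the fingers, y is the line along which they close (so a half turn about z gives the same grasp; the last joint's range is limited). The gripper opens to 85 mm and grips with 20 to 120 N. Pads are 22 mm wide; open, the fingers measure 114 mm over their backs; the gripper's body (76 mm by 85 mm) begins 54 mm behind the grasp point. The pads swing forward as they close: fully open they stand 13 mm farther back than shut.
Start: joints at [-1.285, 0.477, 0.022, 1.555, -0.011, 1.109, -0.083], TCP at [0.259, 0.623, 0.231] pointing down, gripper open.
Joint ranges: [-2.96, 2.96], [-0.34, 2.1], [-1.41, 1.46], [0.24, 2.44], [-1.37, 4.51], [0.17, 1.92], [-2.96, 2.96]. Speed limits (rad/s): [2.39, 2.39, 3.14, 3.14, 3.14, 3.14, 3.14].

### API

Orientations are given as a unit quaternion [w, x, y, z].
In Python, from station import get_obs, read_camera, hand_in gives the robot as it stands.
- The arm moves only by the tool arm_command, never from a script. Its argument "commands" is one flat list of numbers, 7 for each row, row after row: the shift along the tool's x, y, z in m, then the turn, a rotation vector about the tool's x, y, z in degrees, then the opening, from 0 (shut) to 1 (fully open). In form: [tx, ty, tz, rx, ry, rz, fingers, tx, ty, tz, rx, ry, rz, fingers, ...]. A call has 1 to 8 rows; each row is the pose to reach, as a shift and turn from the pose commanded when the call began, along the tool's axes at that moment; what a row does not reach only later rows make up. A row lasts 1/10 s, in which the tool goes at most 50 mm and 8.59 degrees, less where a joint would pass 70% of its speed; a pose out of reach is approached as far as the arm can. A call with a gripper value outside its range is refused whole. The fingers move at their own pace and stop on an object; "force" is the grip in N (left out, the last holds). Time passes only in rows, so rows that repeat a pose let the fingers close. It gives the time, the measured TCP pose, the force, the opening and the grip force at its end, in the units of the state.
- get_obs(): the state, without advancing time (a new reading comes with each control period).
- read_camera(name): name is "scene" or "top" or "wrist"; returns a dict with "img" (480x640x3 uint8, red, green, blue), "camera_matrix" (3x3 intrinsics, pixels), "pose" (4x4, takes a point from camera to world coordinates). Camera axes: x right, y down, z forward; pixel columns grow to the right and rows downward; lengths in m; the calibration is good to about 2 mm. A picture is of the moment at which its call begins. There is no depth.
- hand_in(): hands the job in; it is judged then, once.
The state is a dict: "t": time; "q": joint angles; "joint_vel": joint speeds; "joint_torque": joint torques, N m; "eef_pos": TCP position; "tool_rot": TCP orientation; "contact_force": force on the tool from outside, world axes, zero at the start; "torque": the same for the moment, N m; "gripper_width": opening from 0.0 (shut) to 1.0 (fully open); "grasp_force": force on a finger pad.
Only numpy, scipy, OpenCV 4.12 (cv2) and the standard library are available. Lean on these libraries where they do the work, as an engineer would, in place of code of your own. Each camera call takes 0.05 s, during which the arm holds its last target. There are 200 camera calls.

### The job

Take the blue nozzle tray down from its stand: slide it up until the stud heads sit in the wide ends of its keyholes, then draw it off without forcing it. Carry it level so that both nozzles stay in it, set it down gently in the middle of the black rubber mat, square to the mat, and let go; then gently stand the white gel pot with the green cap upright in the tray's empty compartment. Leave the other two jars where they are.

Things in the scene. Friction and masses are not known exactly. Their poses are not given: they have to be found in the camera images.
- stud_rack: Grey perforated steel panel, upright on the bench, 250 mm wide, 158 mm high, on a foot bolted down behind it; it does not move. Origin: on the panel's front face, mid-width, at bench level. x points level into the panel (away from the hung tray), y along the panel to the left seen by the robot, z up.
- studs (a point): Point on the panel's front face midway between its two headed studs, 132.5 mm above the bench; axes as stud_rack. The studs stand out towards -x at y = +62 and -62 mm: shank 7 mm thick and 6.5 mm long, then a round head 15 mm across and 5 mm thick; 11.5 mm in all.
- nozzle_tray: Blue open sheet-steel tray, 200 mm (y) by 95 mm (x), 0.5 to 0.7 kg with its nozzles, loose. Origin: centre of its underside, z up. Front wall (-x) 42 mm high, back plate (+x, 4 mm thick) 88 mm, sides slope between. A divider 42 mm high at y = 0 parts it into two compartments of 97 by 88 mm. It hangs with its axes along the stand's, its underside 60 mm above the bench.
- tray_grip (a point): Centre of the tray's black moulded grip bar above the divider: 70 mm long along the tray's x, 14 mm thick along y, 18 mm high; 63 mm above the tray's underside, 47.5 mm in front of the back plate's rear face, nearly above the centre of mass. Axes as the tray's. Beside and below the bar the compartments are open, but for the nozzles on the floor.
- keyholes (a point): On the rear face of the tray's back plate, midway between the centres of the wide ends of its two keyholes (y = +62, -62 mm), 46 mm above the underside; axes as the tray's. Wide ends 24 mm across; slots 10 mm wide above them. Hung, this point is 26.5 mm below studs. Raised to its height (+-4 mm; stop at +8) the heads pass; 15 mm off towards the stand's -x the tray is clear.
- free_bay (a point): Centre of the floor of the tray's empty compartment (3 mm above the tray's underside, at the tray's y = +50 mm, to the left of the grip seen from the front); axes as the tray's.
- nozzle_1_center (a point): Centre of a brass torch nozzle, 78 mm long, 19 mm thick, loose, lying in the tray's right-hand (-y) compartment.
- nozzle_2_center (a point): Centre of the second such nozzle, in the same compartment.
- mat: Black ribbed rubber mat on the bench, 280 mm (its y) by 180 mm (its x), 4 mm thick; it does not move. Origin: centre of its underside.
- mat_center (a point): Centre of the mat's upper face, 4 mm above the bench; axes as the mat's: y along its long side, x away from the robot side.
- jar_gel: White gel pot with a green cap: round, 48 mm across, 130 mm high (body up to 107 mm, above it the cap, 41 mm across), 0.15 to 0.3 kg, loose, upright. Origin: centre of its underside, z up.
- gel_center (a point): Centre of the gel pot, 65 mm above its underside.
- flux_center (a point): Centre of the white jar with a red cap, 68 mm across, 115 mm high, loose; to be left alone.
- paste_center (a point): Centre of the dark jar with a black cap, 60 mm across, 85 mm high, loose; to be left alone.

How it is judged:
On the way, in this order (a step that is already met when the one before it is completed fails the run):
1. the tray is slid up to the wide ends of its keyholes, still against the panel (z of keyholes in the frame of studs above -0.007 m and x of keyholes in the frame of studs above -0.01 m).
2. the tray is drawn off the studs, level and clear of the heads (x of keyholes in the frame of studs below -0.016 m and angle between nozzle_tray's own z axis and vertical below 0.25 rad).
3. the tray stands in the middle of the mat, square to it, released (horizontal distance between nozzle_tray and mat_center below 0.035 m and z of nozzle_tray in the frame of mat_center below 0.006 m and angle between the x axis of nozzle_tray and the x axis of mat, either way round below 0.2 rad and angle between nozzle_tray's own z axis and vertical below 0.08 rad and contact force between the fingers and nozzle_tray below 0.5 N), for 0.2 s.
At the end, for the whole second after the job is handed in: Tray flat on the mat (6 mm, 0.08 rad), its centre within 40 mm of the mat's and square within 0.23 rad, both nozzles in it; gel pot upright (0.08 rad) on the floor of the empty compartment, within 30 mm each way of its centre; all at rest and released (horizontal distance between nozzle_tray and mat_center below 0.04 m and z of nozzle_tray in the frame of mat_center below 0.006 m and angle between the x axis of nozzle_tray and the x axis of mat, either way round below 0.23 rad and angle between each of nozzle_tray, jar_gel's own z axis and vertical below 0.08 rad and x of gel_center in the frame of free_bay between -0.03 and 0.03 m and y of gel_center in the frame of free_bay between -0.03 and 0.03 m and z of gel_center in the frame of free_bay below 0.07 m and linear speed of each of jar_gel, nozzle_tray below 0.02 m/s and z of each of nozzle_1_center, nozzle_2_center in the frame of nozzle_tray below 0.04 m and distance between each of nozzle_1_center, nozzle_2_center and nozzle_tray below 0.1 m); the robot touches nothing.
It fails at once if one of the other jars is moved by more than 30 mm (distance of any of flux_center, paste_center from where it was at the start of the episode above 0.03 m).
It fails at once if the tray is forced on its studs (over 60 N) (contact force between nozzle_tray and stud_rack above 60 N).
It fails at once if the tray is dropped onto the mat (still over 0.5 m/s within 30 mm of it) (horizontal distance between nozzle_tray and mat_center below 0.15 m and z of nozzle_tray in the frame of mat_center below 0.03 m and linear speed of nozzle_tray above 0.5 m/s).
It fails at once if the gel pot is dropped into the tray (still over 0.5 m/s within 30 mm of the compartment's floor) (horizontal distance between gel_center and free_bay below 0.06 m and z of gel_center in the frame of free_bay below 0.095 m and linear speed of jar_gel above 0.5 m/s).
It also fails if it takes over 64 s, if anything falls off the work surface, if the arm or the gripper's body presses on something with over 40 N, if the wrist force passes 120 N, or if a joint passes its speed limit or range.

## Working session

There is one attempt and no reset: what is moved stays moved. The work goes in short steps, Python scripts to look and compute and a tool call to move; the robot and the scene stay as the last step left them, time stands still between calls to the robot, and variables do not carry over. Pictures are saved under pics/ and viewed, at most 10 in all, crops included, and the job is handed in when it is done.

Besides the shell and the picture viewer there is one more tool, called as name(argument=value, ...), one argument or row to a line, values as JSON. arm_command: Moves the arm, as the interface text tells. Its arguments: {"type":"object","properties":{"commands":{"type":"array","items":{"type":"number"}},"force":{"type":"number"}},"required":["commands"]}

```bash
ls; mkdir -p pics; python3 - <<'E'
from station import *
import cv2,numpy as np
o=get_obs();print({k:np.round(v,3) for k,v in o.items()})
for n in ("scene","top"):
    c=read_camera(n);cv2.imwrite(f"pics/{n}0.png",c["img"][:,:,::-1]);np.savez(f"pics/{n}0.npz",**c)
    print(n,c["camera_matrix"].round(1).tolist(),c["pose"].round(3).tolist())
E
```

```text
pics
{'t': np.float64(0.0), 'q': array([-1.285,  0.478,  0.022,  1.556, -0.012,  1.109, -0.083]), 'joint_vel': array([-0.003,  0.   , -0.001, -0.   ,  0.001, -0.   ,  0.001]), 'joint_torque': array([ 1.0000e-03, -5.9645e+01,  1.6090e+00, -2.8120e+01,  1.3000e-02,
        9.0000e-03,  0.0000e+00]), 'eef_pos': array([0.259, 0.623, 0.23 ]), 'tool_rot': array([-0.   ,  0.196,  0.981, -0.001]), 'contact_force': array([ 0.112,  0.452, -0.521]), 'torque': array([-0.008,  0.038,  0.033]), 'grasp_force': np.float64(0.0), 'gripper_width': np.float64(0.999)}
scene [[558.0, 0.0, 319.2], [0.0, 558.0, 236.9], [0.0, 0.0, 1.0]] [[0.861, -0.189, 0.473, 0.059], [-0.509, -0.358, 0.783, -0.835], [0.021, -0.914, -0.405, 0.559], [0.0, 0.0, 0.0, 1.0]]
top [[537.7, 0.0, 319.9], [0.0, 537.7, 240.0], [0.0, 0.0, 1.0]] [[-0.022, -0.998, 0.051, 0.498], [-1.0, 0.022, -0.0, 0.043], [-0.001, -0.051, -0.999, 1.219], [0.0, 0.0, 0.0, 1.0]]
```

View pics/scene0.png

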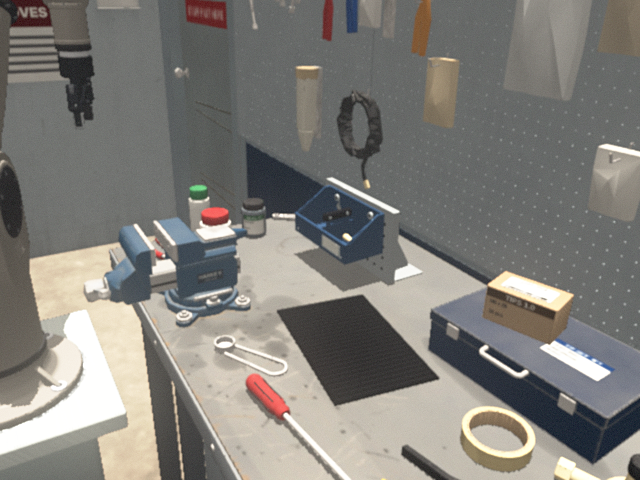

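View pics/top0.png

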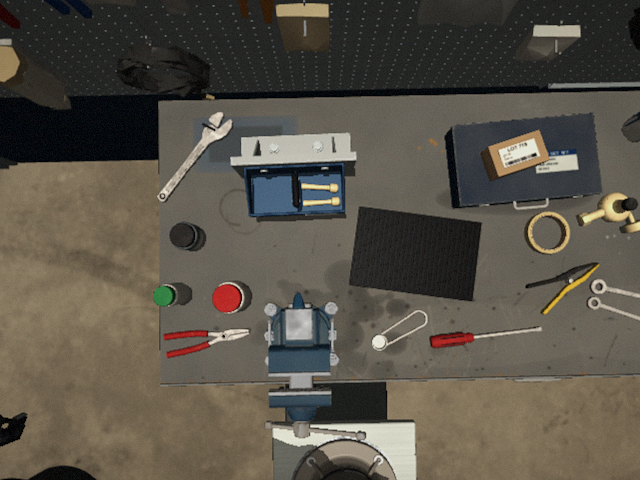

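Scene: the tray hangs on its panel behind the mat, and a vise stands near the base. In the top view the grip bar is at about (297,187), the nozzles at (320,187) and (320,202). The mat corners are about (360,208), (481,222), (472,299) and (350,285). The green cap is at (164,295), the red at (229,297) and the black at (183,235).

```bash
cat > h.py <<'E'
import numpy as np,cv2
from scipy.spatial.transform import Rotation as R
def ray(c,uv,z):
    K,P=c["camera_matrix"],c["pose"]
    d=P[:3,:3]@np.linalg.solve(K,[uv[0],uv[1],1]); o=P[:3,3]
    return o+d*(z-o[2])/d[2]
def blob(m,x0,y0,x1,y1):
    w=np.zeros_like(m,np.uint8); w[y0:y1,x0:x1]=m[y0:y1,x0:x1].astype(np.uint8)*255
    cs,_=cv2.findContours(w,cv2.RETR_EXTERNAL,cv2.CHAIN_APPROX_NONE)
    return max(cs,key=cv2.contourArea)
def tool_delta(o,pos,rotz_tool=None):
    w,x,y,z=o["tool_rot"]; r=R.from_quat([x,y,z,w])
    return r.inv().apply(np.array(pos)-o["eef_pos"]),r
E
python3 - <<'E'
from h import *
c=dict(np.load("pics/top0.npz")); im=c["img"].astype(int); h=cv2.cvtColor(c["img"],cv2.COLOR_RGB2HSV)
s=im.max(2)
# mat
m=blob(s<45,345,203,486,304); r=cv2.minAreaRect(m); print("mat px",r)
b=np.array([ray(c,p,.004)[:2] for p in cv2.boxPoints(r)]);print("mat",b.round(3).tolist(),b.mean(0).round(4))
# grip
g=blob(s<40,288,172,303,210); r=cv2.minAreaRect(g);print("grip px",r)
b=np.array([ray(c,p,.132)[:2] for p in cv2.boxPoints(r)]);print("grip",b.round(3).tolist(),b.mean(0).round(4))
for n,mk,box,z in (("gel",(h[...,0]>45)&(h[...,0]<85)&(h[...,1]>120),(150,280,182,310),.13),("flux",((h[...,0]<8)|(h[...,0]>172))&(h[...,1]>150),(205,280,250,320),.115),("paste",s<60,(165,215,200,255),.085)):
    k=blob(mk,*box);(x,y),rad=cv2.minEnclosingCircle(k);print(n,x,y,rad,ray(c,(x,y),z).round(4))
print("panel top edge L/R front", ray(c,(231,165),.158).round(3),ray(c,(356,161),.158).round(3))
cv2.imwrite("pics/t1.png",cv2.resize(c["img"][125:225,220:365,::-1],None,fx=5,fy=5,interpolation=cv2.INTER_CUBIC))
E
```

```text
mat px ((415.49285888671875, 253.55401611328125), (123.66567993164062, 78.80132293701172), 7.512145042419434)
mat [[0.458, -0.02], [0.635, -0.048], [0.592, -0.325], [0.416, -0.295]] [ 0.5251 -0.1721]
grip px ((295.0, 189.5), (35.0, 14.0), 90.0)
grip [[0.694, 0.105], [0.693, 0.077], [0.622, 0.078], [0.622, 0.106]] [0.6577 0.0915]
gel 164.0 295.5 10.594910621643066 [0.4485 0.3602 0.13  ]
flux 226.56666564941406 297.48333740234375 14.645512580871582 [0.441  0.2366 0.115 ]
paste 185.6724090576172 237.5 16.966970443725586 [0.5676 0.3266 0.085 ]
panel top edge L/R front [0.706 0.217 0.158] [ 0.708 -0.032  0.158]
```

View pics/t1.png

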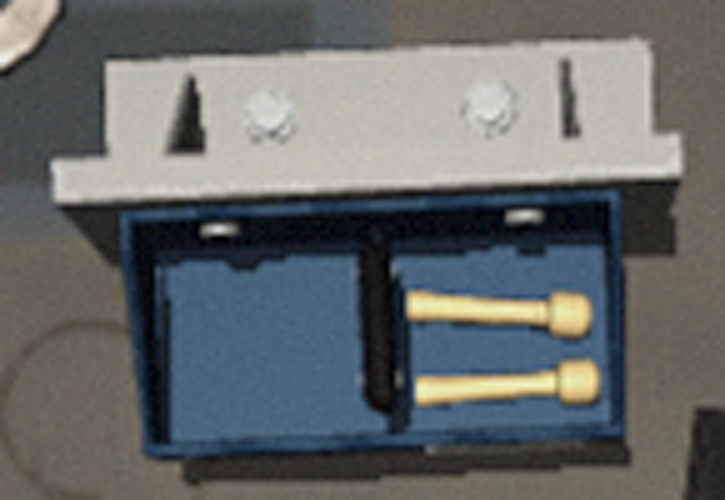

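```bash
cat >> h.py <<'E'
def go(x,y,z,yaw):  # yaw = angle of tool y in world, deg, tool down
    from station import get_obs
    o=get_obs(); d,r=tool_delta(o,(x,y,z)); a=np.deg2rad(yaw)
    yv=np.array([np.cos(a),np.sin(a),0]); zv=np.array([0,0,-1.])
    T=R.from_matrix(np.c_[np.cross(yv,zv),yv,zv])
    print("t",round(float(o["t"]),2),"pos",o["eef_pos"].round(4),"d",d.round(4),"rot",np.rad2deg((r.inv()*T).as_rotvec()).round(2),"F",o["contact_force"].round(1),"w",round(float(o["gripper_width"]),3))
E
python3 -c "
from h import *
go(.64,.0915,.215,90.7)"
```

```text
t 0.1 pos [0.2588 0.6228 0.2304] d [-0.5559 -0.3444  0.0161] rot [-9.000e-02 -1.000e-02 -2.326e+01] F [0.2 0.1 0.2] w 0.994
```

arm_command(
  commands=[-0.04,-0.025,0,0,0,0,1,-0.08,-0.05,0,0,0,-3,1,-0.12,-0.075,0,0,0,-6,1,-0.16,-0.1,0,0,0,-10,1,-0.2,-0.125,0,0,0,-13,1,-0.24,-0.15,0,0,0,-16,1,-0.28,-0.175,0,0,0,-20,1,-0.32,-0.2,0,0,0,-23.2,1],
)

```text
t: 0.9
eef_pos: [0.4784, 0.314, 0.2311]
tool_rot: [-0.0, -0.007, 1.0, -0.0]
contact_force: [0.1, 0.4, -0.1]
gripper_width: 1.001
grasp_force: 0.0
```

```bash
python3 -c "
from h import *
go(.64,.0915,.215,90.7)"
```

```text
t 0.9 pos [0.4784 0.314  0.2311] d [-0.1585 -0.2247  0.0161] rot [-0.01 -0.02  0.09] F [ 0.1  0.4 -0.1] w 1.001
```

arm_command(
  commands=[-0.028,-0.038,0.003,0,0,0,1,-0.055,-0.077,0.006,0,0,0,1,-0.083,-0.115,0.009,0,0,0,1,-0.11,-0.154,0.012,0,0,0,1,-0.138,-0.192,0.014,0,0,0,1,-0.16,-0.225,0.016,0,0,0,1,-0.16,-0.225,0.016,0,0,0,1,-0.16,-0.225,0.016,0,0,0,1],
)

```text
t: 1.7
eef_pos: [0.6402, 0.0914, 0.2146]
tool_rot: [-0.001, -0.004, 1.0, -0.0]
contact_force: [-0.5, 0.9, -0.6]
gripper_width: 1.002
grasp_force: 0.0
```

```bash
python3 -c "
from h import *
from station import *
go(.658,.0915,.104,90.7)
c=read_camera('wrist');cv2.imwrite('pics/w1.png',c['img'][:,:,::-1]);np.savez('pics/w1.npz',**c);print(c['pose'].round(3).tolist(),c['camera_matrix'][0,0])
def pr(p):
    q=np.linalg.inv(c['pose'])@np.r_[p,1];q=c['camera_matrix']@q[:3];return (q[:2]/q[2]).round(1)
for p in ([.623,.0915,.132],[.693,.0915,.132],[.658,.0915,.132],[.707,.1545,.132],[.707,.0305,.132]):print(p,pr(p))
"
```

```text
t 1.7 pos [0.6402 0.0914 0.2146] d [-0.0179  0.      0.1106] rot [-0.02 -0.07 -0.21] F [-0.5  0.9 -0.6] w 1.002
[[-0.01, 0.957, 0.289, 0.566], [1.0, 0.009, 0.004, 0.092], [0.001, 0.289, -0.957, 0.358], [0.0, 0.0, 0.0, 1.0]] 343.4167332437248
[0.623, 0.0915, 0.132] [318.4 216.1]
[0.693, 0.0915, 0.132] [317.6 308.3]
[0.658, 0.0915, 0.132] [318.  264.1]
[0.707, 0.1545, 0.132] [401.5 325.7]
[0.707, 0.0305, 0.132] [235.8 324.4]
```

View pics/w1.png

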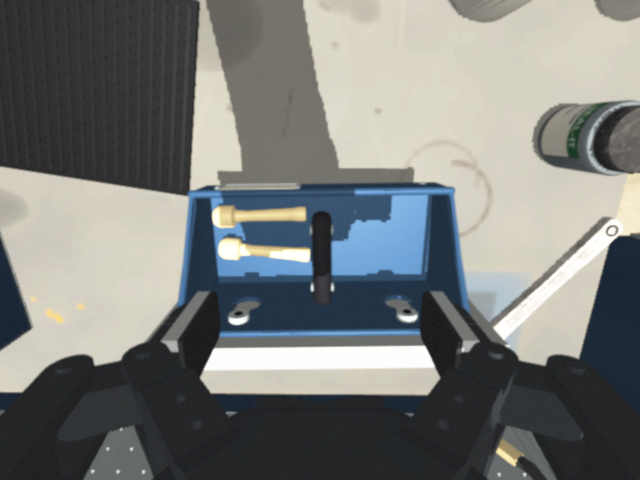

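The wrist view shows the bar from (321,212) to (322,303), about 3 px right of prediction. The grip is therefore near (0.656, 0.094), and both stud heads are visible at (240,317) and (407,314).

arm_command(
  commands=[-0.008,0.001,0.03,0,0,0,1,-0.016,0.002,0.06,0,0,0,0.8,-0.016,0.002,0.09,0,0,0,0.6,-0.016,0.002,0.11,0,0,0,0.5,-0.016,0.002,0.11,0,0,0,0.4,-0.016,0.002,0.11,0,0,0,0.3],
  force=60,
)

```text
t: 2.35
eef_pos: [0.6559, 0.0964, 0.1057]
tool_rot: [-0.0, -0.007, 1.0, 0.0]
contact_force: [-0.1, -0.2, -0.0]
gripper_width: 0.297
grasp_force: 0.0
```

arm_command(
  commands=[0,0,0,0,0,0,0.1,0,0,0,0,0,0,0,0,0,0,0,0,0,0,0,0,0,0,0,0,0],
)

```text
t: 2.75
eef_pos: [0.6565, 0.094, 0.1068]
tool_rot: [0.001, -0.005, 1.0, -0.0]
contact_force: [-4.2, -4.4, 6.6]
gripper_width: 0.155
grasp_force: 60.6
```

```bash
python3 -c "
from h import *
go(.6562,.0934,.1315,90.7)"
```

```text
t 2.75 pos [0.6565 0.094  0.1068] d [ 0.0003 -0.0006 -0.0247] rot [-0.04  0.06 -0.07] F [-4.2 -4.4  6.6] w 0.155
```

arm_command(
  commands=[0,0,-0.004,0,0,0,0,0,0,-0.008,0,0,0,0,0,0,-0.012,0,0,0,0,0,0,-0.016,0,0,0,0,0,0,-0.02,0,0,0,0,0,0,-0.024,0,0,0,0,0,0,-0.024,0,0,0,0,0,0,-0.024,0,0,0,0],
)

```text
t: 3.55
eef_pos: [0.656, 0.0956, 0.1294]
tool_rot: [-0.0, -0.006, 1.0, 0.0]
contact_force: [0.3, 0.6, -4.4]
gripper_width: 0.15
grasp_force: 59.3
```

```bash
python3 -c "
from h import *
from station import *
go(.6562,.0934,.1325,90.7)
c=read_camera('wrist');cv2.imwrite('pics/w2.png',c['img'][:,:,::-1]);np.savez('pics/w2.npz',**c)
"
```

```text
t 3.55 pos [0.656  0.0956 0.1294] d [-0.0002 -0.0022 -0.0031] rot [ 0.04 -0.01 -0.04] F [ 0.3  0.6 -4.4] w 0.15
```

View pics/w2.png

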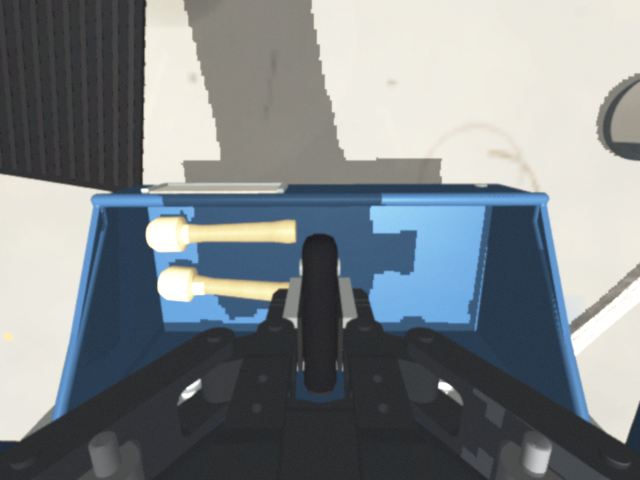

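The bar is gripped and both nozzles are in the tray. It is raised about 22.6 mm and the load is carried freely, so I'll lift another 3.5 mm and then draw it off.

arm_command(
  commands=[0,0,-0.002,0,0,0,0,0,0,-0.0035,0,0,0,0,0,0,-0.0035,0,0,0,0],
)

```text
t: 3.9
eef_pos: [0.6562, 0.0948, 0.133]
tool_rot: [-0.0, -0.006, 1.0, 0.0]
contact_force: [-1.7, 0.3, -4.4]
gripper_width: 0.152
grasp_force: 59.3
```

arm_command(
  commands=[0.003,0,0,0,0,0,0,0.006,0,0,0,0,0,0,0.009,0,0,0,0,0,0,0.009,0,0,0,0,0,0],
)

```text
t: 4.3
eef_pos: [0.6467, 0.0947, 0.1328]
tool_rot: [-0.0, -0.006, 1.0, 0.0]
contact_force: [0.0, -0.1, -4.6]
gripper_width: 0.149
grasp_force: 59.3
```

No resistance, so I continue the pull-off.

arm_command(
  commands=[0.005,0,0,0,0,0,0,0.012,0,0,0,0,0,0,0.02,0,0,0,0,0,0,0.03,0,0,0,0,0,0,0.045,0,-0.004,0,0,0,0,0.06,0,-0.008,0,0,0,0,0.07,0,-0.01,0,0,0,0,0.07,0,-0.01,0,0,0,0],
)

```text
t: 5.1
eef_pos: [0.5757, 0.094, 0.1431]
tool_rot: [-0.0, -0.006, 1.0, 0.0]
contact_force: [-0.5, -0.3, -4.4]
gripper_width: 0.152
grasp_force: 59.3
```

```bash
python3 -c "
from h import *
go(.525,-.172,.16,81.2)"
```

```text
t 5.1 pos [0.5757 0.094  0.1431] d [ 0.0538 -0.2654 -0.0169] rot [ 0.01 -0.04  9.46] F [-0.5 -0.3 -4.4] w 0.152
```

arm_command(
  commands=[0.001,-0.015,-0.004,0,0,0,0,0.003,-0.045,-0.008,0,0,1,0,0.008,-0.08,-0.012,0,0,2,0,0.015,-0.115,-0.015,0,0,3.5,0,0.025,-0.15,-0.015,0,0,5,0,0.034,-0.185,-0.015,0,0,6.5,0,0.043,-0.22,-0.015,0,0,8,0,0.05,-0.248,-0.015,0,0,9,0],
)

```text
t: 5.9
eef_pos: [0.5293, -0.1587, 0.1582]
tool_rot: [0.0, 0.075, 0.997, -0.001]
contact_force: [0.3, -0.0, -4.4]
gripper_width: 0.15
grasp_force: 59.3
```

arm_command(
  commands=[0.004,-0.014,0,0,0,0.5,0,0.004,-0.017,0,0,0,0.5,0,0.004,-0.017,0,0,0,0.5,0],
)

```text
t: 6.2
eef_pos: [0.5239, -0.1706, 0.1578]
tool_rot: [0.0, 0.077, 0.997, 0.0]
contact_force: [0.1, 1.5, -4.9]
gripper_width: 0.15
grasp_force: 59.3
```

```bash
python3 -c "
from h import *
from station import *
go(.525,-.172,.06,81.2)
for n in ('top','wrist'):
  c=read_camera(n);cv2.imwrite('pics/%s3.png'%n,c['img'][:,:,::-1]);np.savez('pics/%s3.npz'%n,**c)
a=cv2.imread('pics/top3.png')[130:370,140:540];b=cv2.imread('pics/wrist3.png')
cv2.imwrite('pics/c3.png',np.hstack([cv2.resize(a,(400,240)),cv2.resize(b,(320,240))]))
"
```

```text
t 6.2 pos [ 0.5239 -0.1706  0.1578] d [-0.0013 -0.0013  0.0978] rot [ 0.03  0.02 -0.06] F [ 0.1  1.5 -4.9] w 0.15
```

View pics/c3.png

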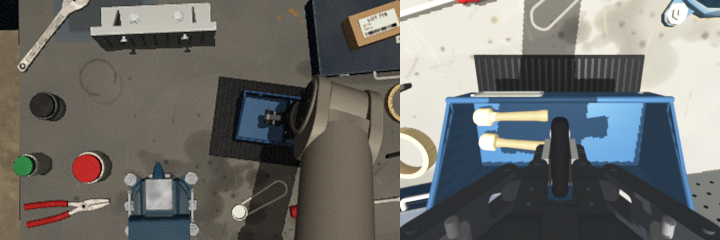

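The tray is level over the mat, square to it, with both nozzles in it. Lowering now.

arm_command(
  commands=[-0.001,-0.001,0.02,0,0,0,0,-0.001,-0.001,0.045,0,0,0,0,-0.001,-0.001,0.068,0,0,0,0,-0.001,-0.001,0.085,0,0,0,0,-0.001,-0.001,0.095,0,0,0,0,-0.001,-0.001,0.1,0,0,0,0,-0.001,-0.001,0.103,0,0,0,0,-0.001,-0.001,0.103,0,0,0,0],
)

```text
t: 7.1
eef_pos: [0.5249, -0.1718, 0.0551]
tool_rot: [0.0, 0.077, 0.997, 0.0]
contact_force: [0.1, 0.9, -4.7]
gripper_width: 0.156
grasp_force: 59.3
```

arm_command(
  commands=[0,0,0.001,0,0,0,0,0,0,0.002,0,0,0,0,0,0,0.003,0,0,0,0,0,0,0.004,0,0,0,0,0,0,0.004,0,0,0,0],
)

```text
t: 7.6
eef_pos: [0.5266, -0.1723, 0.0528]
tool_rot: [0.002, 0.077, 0.997, -0.0]
contact_force: [0.4, 1.5, 9.1]
gripper_width: 0.151
grasp_force: 61.5
```

Contact is felt, so I release and rise.

arm_command(
  commands=[0,0,-0.001,0,0,0,0.2,0,0,-0.001,0,0,0,0.4,0,0,-0.001,0,0,0,0.6,0,0,-0.001,0,0,0,0.6,0,0,-0.02,0,0,0,0.6,0,0,-0.06,0,0,0,0.6,0,0,-0.105,0,0,0,1,0,0,-0.15,0,0,0,1],
)

```text
t: 8.4
eef_pos: [0.5238, -0.1719, 0.2021]
tool_rot: [-0.001, 0.077, 0.997, -0.0]
contact_force: [0.6, -0.5, 0.7]
gripper_width: 0.914
grasp_force: 0.0
```

```bash
python3 -c "
from h import *
from station import *
go(.43,.34,.23,50)
c=read_camera('wrist');cv2.imwrite('pics/w4.png',c['img'][:,:,::-1]);np.savez('pics/w4.npz',**c)
"
```

```text
t 8.4 pos [ 0.5238 -0.1719  0.2021] d [ 0.1717  0.4913 -0.0278] rot [-3.000e-02 -6.000e-02  3.113e+01] F [ 0.6 -0.5  0.7] w 0.914
```

View pics/w4.png

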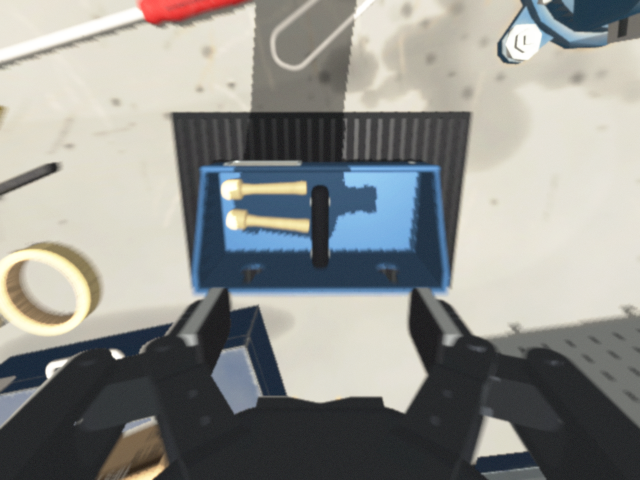

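The tray sits square and centred on the mat: walls from (203,165) to (440,165), bar at (320,227), nozzles still in. Next is the gel pot.

arm_command(
  commands=[0,0.03,-0.03,0,0,4,1,0,0.075,-0.05,0,0,8,1,0.005,0.12,-0.05,0,0,12,1,0.01,0.165,-0.05,0,0,16,1,0.02,0.21,-0.05,0,0,20,1,0.035,0.255,-0.05,0,0,24,1,0.05,0.3,-0.05,0,0,28,1,0.07,0.34,-0.05,0,0,31,1],
)

```text
t: 9.25
eef_pos: [0.5072, 0.1771, 0.2505]
tool_rot: [0.0, 0.342, 0.94, 0.0]
contact_force: [0.9, -0.1, -0.1]
gripper_width: 1.0
grasp_force: 0.0
```

```bash
python3 -c "
from h import *
go(.43,.34,.23,50)"
```

```text
t 9.25 pos [0.5072 0.1771 0.2505] d [0.1639 0.0752 0.0206] rot [0.03 0.   0.01] F [ 0.9 -0.1 -0.1] w 1.0
```

arm_command(
  commands=[0.03,0.014,0.004,0,0,0,1,0.066,0.03,0.008,0,0,0,1,0.1,0.046,0.012,0,0,0,1,0.135,0.062,0.016,0,0,0,1,0.16,0.075,0.02,0,0,0,1,0.164,0.075,0.02,0,0,0,1,0.164,0.075,0.02,0,0,0,1],
)

```text
t: 9.95
eef_pos: [0.4291, 0.3379, 0.2303]
tool_rot: [-0.0, 0.34, 0.94, -0.0]
contact_force: [-0.1, -0.6, -0.6]
gripper_width: 0.996
grasp_force: 0.0
```

```bash
python3 -c "
from h import *
from station import *
c=read_camera('wrist');cv2.imwrite('pics/w5.png',c['img'][:,:,::-1])
h=cv2.cvtColor(c['img'],cv2.COLOR_RGB2HSV)
m=(h[...,0]>45)&(h[...,0]<85)&(h[...,1]>120)&(h[...,2]>50)
k=blob(m,0,0,640,480);x,y,w,hh=cv2.boundingRect(k);e=cv2.fitEllipse(k);print(x,y,w,hh,e,cv2.contourArea(k));print('gel',ray(c,e[0],.13),ray(c,e[0],.12))
go(.4485,.3602,.076,50)
"
```

```text
336 199 54 55 ((361.863037109375, 225.72189331054688), (51.66388702392578, 54.69182205200195), 149.09991455078125) 2215.0
gel [0.44473292 0.36596231 0.13      ] [0.44773027 0.36513296 0.12      ]
t 10.0 pos [0.43   0.3367 0.2305] d [0.0009 0.03   0.1545] rot [-0.04  0.02  0.12] F [ 0.4 -0.  -0.1] w 1.003
```

View pics/w5.png

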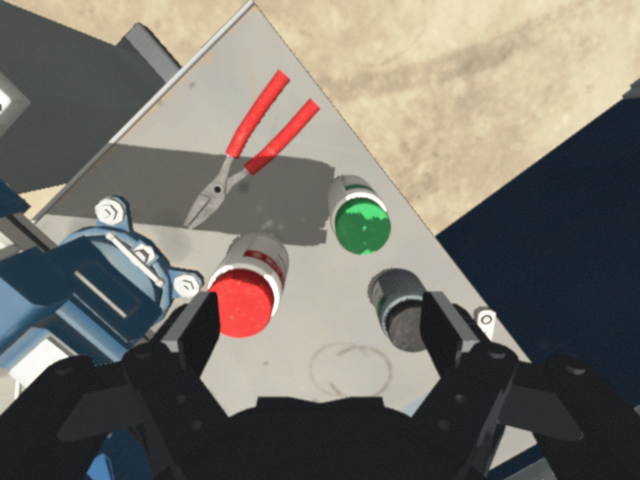

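The green cap is at (362,226), with red at (241,303) and black at (407,325). The pot is at about (0.4465, 0.363), and the finger direction clears the other two jars.

arm_command(
  commands=[0.003,0.02,0,0,0,0,1,0.004,0.031,0.01,0,0,0,1,0.004,0.031,0.045,0,0,0,1,0.004,0.031,0.085,0,0,0,1,0.004,0.031,0.12,0,0,0,1,0.004,0.031,0.145,0,0,0,1,0.004,0.031,0.154,0,0,0,1,0.004,0.031,0.154,0,0,0,1],
  force=35,
)

```text
t: 10.8
eef_pos: [0.4465, 0.3624, 0.0754]
tool_rot: [-0.0, 0.341, 0.94, -0.001]
contact_force: [0.4, 0.4, -0.0]
gripper_width: 1.0
grasp_force: 0.0
```

arm_command(
  commands=[0,0,0,0,0,0,0.7,0,0,0,0,0,0,0.6,0,0,0,0,0,0,0.5,0,0,0,0,0,0,0.4,0,0,0,0,0,0,0.3,0,0,0,0,0,0,0.3],
)

```text
t: 11.4
eef_pos: [0.4475, 0.3645, 0.0785]
tool_rot: [0.001, 0.341, 0.94, 0.001]
contact_force: [-0.7, -1.0, 5.3]
gripper_width: 0.543
grasp_force: 35.5
```

arm_command(
  commands=[0,0,-0.02,0,0,0,0.3,0,0,-0.05,0,0,0,0.3,0,0,-0.09,0,0,0,0.3,0,0,-0.13,0,0,0,0.3,0,0,-0.165,0,0,0,0.3,0,0,-0.18,0,0,0,0.3],
)

```text
t: 12.0
eef_pos: [0.4478, 0.3647, 0.2614]
tool_rot: [0.001, 0.341, 0.94, 0.003]
contact_force: [0.5, 0.6, -2.7]
gripper_width: 0.544
grasp_force: 37.4
```

```bash
python3 -c "
from h import *
go(.533,-.1226,.25,81.2);go(.53,.17,.25,63)"
```

```text
t 12.0 pos [0.4478 0.3647 0.2614] d [-0.3778 -0.3194  0.0095] rot [  0.35   0.13 -31.08] F [ 0.5  0.6 -2.7] w 0.544
t 12.0 pos [0.4478 0.3647 0.2614] d [-0.1879 -0.0968  0.0108] rot [  0.36   0.07 -12.88] F [ 0.5  0.6 -2.7] w 0.544
```

arm_command(
  commands=[-0.015,-0.008,0,0,0,0,0.3,-0.05,-0.026,0,0,0,-3,0.3,-0.09,-0.047,0,0,0,-6,0.3,-0.125,-0.066,0,0,0,-9,0.3,-0.16,-0.086,0,0,0,-12,0.3,-0.19,-0.11,0,0,0,-15,0.3,-0.218,-0.14,0,0,0,-18,0.3,-0.246,-0.17,0,0,0,-21,0.3],
)

```text
t: 12.8
eef_pos: [0.5255, 0.0725, 0.2556]
tool_rot: [-0.001, 0.163, 0.987, -0.001]
contact_force: [0.9, 0.4, -2.5]
gripper_width: 0.544
grasp_force: 37.4
```

```bash
python3 -c "
from h import *
go(.533,-.1226,.22,81.2)"
```

```text
t 12.8 pos [0.5255 0.0725 0.2556] d [-0.0701 -0.1822  0.0358] rot [ -0.08  -0.09 -10.  ] F [ 0.9  0.4 -2.5] w 0.544
```

arm_command(
  commands=[-0.014,-0.036,0,0,0,-2,0.3,-0.028,-0.073,0,0,0,-4,0.3,-0.042,-0.109,0.005,0,0,-6,0.3,-0.056,-0.146,0.015,0,0,-8,0.3,-0.066,-0.172,0.025,0,0,-10,0.3,-0.07,-0.182,0.035,0,0,-10,0.3,-0.07,-0.182,0.035,0,0,-10,0.3,-0.07,-0.182,0.035,0,0,-10,0.3],
)

```text
t: 13.6
eef_pos: [0.5333, -0.1181, 0.2212]
tool_rot: [-0.001, 0.077, 0.997, 0.0]
contact_force: [0.7, 0.6, -3.3]
gripper_width: 0.544
grasp_force: 37.4
```

```bash
python3 -c "
from h import *
from station import *
go(.533,-.1226,.0855,81.2)
c=read_camera('wrist');cv2.imwrite('pics/w6.png',c['img'][:,:,::-1]);np.savez('pics/w6.npz',**c)
c4=dict(np.load('pics/w4.npz'));print('bar',ray(c4,(320,227),.076))
"
```

```text
t 13.6 pos [ 0.5333 -0.1181  0.2212] d [-0.0006 -0.0046  0.1357] rot [ 0.04 -0.09 -0.04] F [ 0.7  0.6 -3.3] w 0.544
bar [ 0.52676808 -0.17097187  0.076     ]
```

View pics/w6.png

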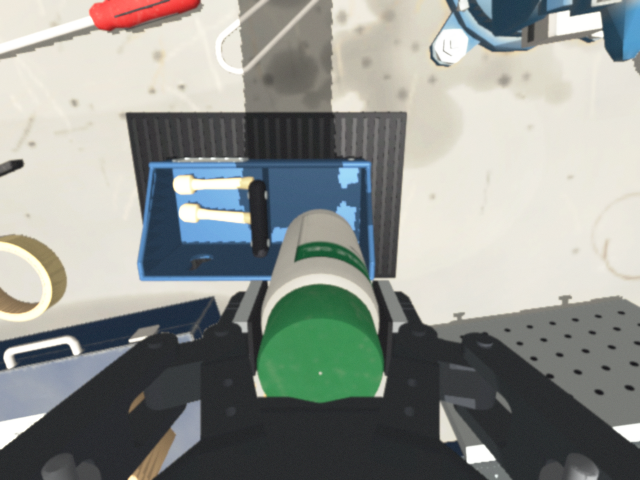

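The upright pot hangs over the left compartment, with the bar at (258,217) and the compartment centre near (315,220). Lowering.

arm_command(
  commands=[-0.001,-0.004,0.02,0,0,0,0.3,-0.001,-0.004,0.045,0,0,0,0.3,-0.001,-0.004,0.075,0,0,0,0.3,-0.001,-0.004,0.1,0,0,0,0.3,-0.001,-0.004,0.118,0,0,0,0.3,-0.001,-0.004,0.127,0,0,0,0.3,-0.001,-0.004,0.131,0,0,0,0.3,-0.001,-0.004,0.131,0,0,0,0.3],
)

```text
t: 14.45
eef_pos: [0.5347, -0.1226, 0.0911]
tool_rot: [0.0, 0.077, 0.997, 0.0]
contact_force: [-0.0, -0.2, -3.5]
gripper_width: 0.542
grasp_force: 37.4
```

arm_command(
  commands=[0,0,0.001,0,0,0,0.3,0,0,0.002,0,0,0,0.3,0,0,0.003,0,0,0,0.3,0,0,0.004,0,0,0,0.3,0,0,0.004,0,0,0,0.3],
)

```text
t: 14.95
eef_pos: [0.5342, -0.1233, 0.0868]
tool_rot: [0.0, 0.077, 0.997, 0.0]
contact_force: [-0.4, 0.4, -3.1]
gripper_width: 0.544
grasp_force: 37.4
```

arm_command(
  commands=[0,0,0.001,0,0,0,0.3,0,0,0.002,0,0,0,0.3,0,0,0.003,0,0,0,0.3,0,0,0.003,0,0,0,0.3],
)

```text
t: 15.35
eef_pos: [0.5353, -0.1236, 0.0856]
tool_rot: [0.001, 0.077, 0.997, 0.0]
contact_force: [-4.9, 1.0, 14.2]
gripper_width: 0.542
grasp_force: 38.8
```

arm_command(
  commands=[0,0,-0.002,0,0,0,0.3,0,0,-0.002,0,0,0,0.6,0,0,-0.002,0,0,0,0.75,0,0,-0.002,0,0,0,0.9,0,0,-0.002,0,0,0,1,0,0,-0.01,0,0,0,1,0,0,-0.03,0,0,0,1,0,0,-0.07,0,0,0,1],
)

```text
t: 16.15
eef_pos: [0.5322, -0.1229, 0.1526]
tool_rot: [-0.003, 0.077, 0.997, -0.0]
contact_force: [0.7, -0.7, -0.5]
gripper_width: 1.0
grasp_force: 0.0
```

arm_command(
  commands=[0,0,-0.05,0,0,0,1,0,0,-0.1,0,0,0,1,0,0,-0.1,0,0,0,1,0,0,-0.1,0,0,0,1],
)

```text
t: 16.55
eef_pos: [0.5349, -0.1234, 0.2555]
tool_rot: [0.002, 0.077, 0.997, 0.0]
contact_force: [0.1, 0.6, -0.2]
gripper_width: 0.997
grasp_force: 0.0
```

```bash
python3 -c "
from h import *
from station import *
a=read_camera('wrist')['img'];b=read_camera('scene')['img'][140:440,180:500]
cv2.imwrite('pics/c7.png',np.hstack([cv2.resize(a,(400,300)),cv2.resize(b,(320,300))])[:,:,::-1])
"
```

```text
(no output)
```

View pics/c7.png

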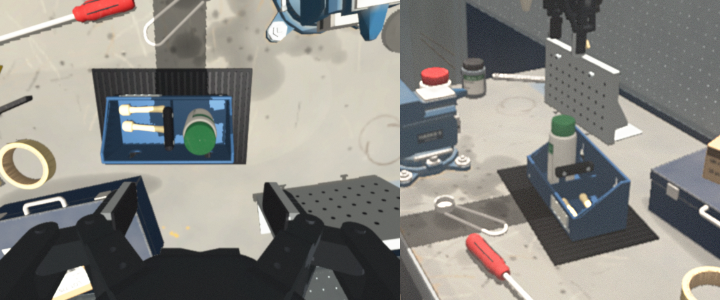

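The pot stands upright in the left compartment (wrist view about (199,132)). The tray is square on the mat with both nozzles in it, and the gripper is clear.

```bash
python3 -c "
from station import *
print(hand_in())"
```

```text
the job is handed in; nothing more can be done
None
```

The job is handed in at about 17 s of the 64 s allowed; the last pictures show the tray centred and square on the mat with both nozzles in it, the gel pot upright in the empty compartment, and the other two jars were never touched (no verdict was returned).

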